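# Load the tool carousel and index it one click

### The arm

A 6-joint arm with a two-finger parallel gripper is mounted at the origin on a cart in front of the work surface, level with it; the furniture and walls round the work are solid. World frame = base frame: x ahead of the robot, y to its left, z up, the work surface at z = 0. Lengths are in m, angles in rad, forces in N, time in s.
With the tool pointing down it reaches from about 0.35 to 0.975 m from the base axis. Payload 4.9 kg.
Tool frame: the origin (TCP) lies at the very end of the fingers, on their centre line; the grasp point (between the pads) lies 19 mm behind it; z points along the fingers, y is the line along which they close (so a half turn about z gives the same grasp; the last joint's range is limited). The gripper opens to 85 mm and grips with 20 to 120 N. Pads are 22 mm wide; open, the fingers measure 114 mm over their backs; the gripper's body (76 mm by 85 mm) begins 54 mm behind the grasp point. The pads swing forward as they close: fully open they stand 13 mm farther back than shut.
Start: joints at [1.19, 0.053, 1.613, -0, 1.476, -0.119], TCP at [0.162, 0.604, 0.231] pointing down, gripper open.
Joint ranges: [-3.01, 3.01], [-1.01, 2.22], [0.06, 2.58], [-1.02, 4.17], [0.09, 2.62], [-3.14, 3.14]. Speed limits (rad/s): [2.57, 2.57, 3.14, 3.14, 3.14, 3.14].

### API

Orientations are given as a rotation vector (axis times angle).
In Python, from station import ctrl gives the robot as it stands.
- The arm moves only by the tool jog_arm, never from a script. Its argument "plan" is a list of rows, each a list of 7 numbers: the shift along the tool's x, y, z in units of 0.02 m (1.0 is 0.02 m), then the turn, a rotation vector about the tool's x, y, z in units of 45 degrees (1.0 is 45 degrees), then the opening, from -1 (shut) to 1 (fully open). A call has 1 to 8 rows; each row shifts and turns the commanded pose from where the row before left it, along the tool's axes as they then stand; what a row does not reach is not made up. A row lasts 1/10 s, in which the tool goes at most 50 mm and 8.59 degrees, less where a joint would pass 70% of its speed; a pose out of reach is approached as far as the arm can. A call with a number of a shift or a turn outside -1 to 1 is refused whole. A call with a gripper value outside its range is refused whole. The fingers move at their own pace and stop on an object; "grip_force" is the grip in N (left out, the last holds). Time passes only in rows, so rows that do not move let the fingers close. It gives the time, the measured TCP pose, the force, the opening and the grip force at its end, in the units of the state.
- ctrl.get_obs(): the state, without advancing time (a new reading comes with each control period).
- ctrl.get_image(name): name is "scene" or "side" or "wrist"; returns (picture, depth): 480x640x3 uint8, red, green, blue; 480x640 float32, m along the optical axis (not along the pixel's ray), 0 where there is no reading.
- ctrl.camera_info(name): a dict with "camera_matrix" (3x3 intrinsics, pixels), "rvec" (rotation vector, rad) and "tvec" (3), from world to camera coordinates, as OpenCV has them; the wrist camera has in their place "T_tool_cam" (4x4, takes a point from camera to tool coordinates, whose origin is the TCP and whose axes are the flange's). Camera axes: x right, y down, z forward; pixel columns grow to the right and rows downward; lengths in m; the calibration is good to about 2 mm. A picture is of the moment at which its call begins: read the wrist's pose just before it. camera_info takes no time and is no camera call.
- ctrl.finish_job(): hands the job in; it is judged then, once.
The state is a dict: "t": time; "q": joint angles; "dq": joint speeds; "effort": joint torques, N m; "tool_pos": TCP position; "tool_rot": TCP orientation; "contact_force": force on the tool from outside, world axes, zero at the start; "wrist_torque": the same for the moment, N m; "opening": finger opening in m; "grip_force": force on a finger pad.
Only numpy, scipy, OpenCV 4.12 (cv2) and the standard library are available. Lean on these libraries where they do the work, as an engineer would, in place of code of your own. Each camera call takes 0.05 s, during which the arm holds its last target. There are 200 camera calls.

### The job

Take the slim steel tool holder (the one with the narrower head) out of the wooden stand, put it into the empty carousel pocket at the loading station (behind the small steel pointer) and press it past the spring balls until its flange beds on the pocket's stop sleeve, whose height is not known beforehand; bed it by pressing down with about 20 N (18 to 24) for a full second, never 30 N. Then turn the carousel by its top handle one click counter-clockwise (seen from above), so that the holder passes under the guard arm and the next empty pocket stops at the pointer, and let go. Leave the wide holder in the stand and the two holders already in the carousel in their pockets.

Things in the scene. Friction and masses are not known exactly. Their poses are not given: they have to be found in the camera images.
- holder: the slim steel tool holder to load, 66 mm tall, starts upright in either hole of the stand. Origin: centre of the underside of its shank, z up along its axis. Shank 16 mm in diameter, 0 to 32 mm, its foot chamfered by 0.8 mm; flange 26 mm in diameter, 32 to 36 mm; grip head 20 mm in diameter, 36 to 66 mm. 80 g (up to 30 percent more or less)
- holder_seat (a point): centre of the underside of the slim holder's flange, on its axis, 32 mm above its origin
- wide_holder: a thicker steel holder of the same height, head 32 mm in diameter, flange 40 mm, in the other hole of the stand; does not fit the carousel; leave it alone
- stand: fixed wooden block 50 x 130 x 36 mm (x, y, z) with two 23 mm through holes 70 mm apart along its y axis, at y = -35 and +35 mm; origin at the centre of its underside. A holder hangs in a hole with its flange on the block's top
- base: the carousel's fixed foot plate, 196 x 196 x 10 mm, on levelling feet that hold its underside 3 to 13 mm above the bench; origin at the centre of the underside, on the carousel's vertical axis, z up. Its -x axis points to the loading station, where a 14 mm steel pointer stands on the plate's edge. Heights below are above this underside
- guard (a point): fixed, inner end of the guard arm's underside, 56 mm from the axis, height 105 mm, 60 degrees counter-clockwise of the station. The arm, 22 mm wide, top at 110 mm, reaches in over the pocket circle from a post 107 mm from the axis. A bedded holder (head top 88 to 99 mm) passes under it, one resting on the spring balls strikes it
- pocket (a point): on the axis of the pocket to load, 2 mm above its block, 65 mm from the wheel's axis, height 54 mm; at the station at the start. Bore 17 mm wide, 1 mm chamfer, 32 mm deep in a 36 mm square block. Round it a screwed stop sleeve (steel, 30 mm outside, 21 mm inside) stands up: its top, a hard stop for the flange, lies 0 to 11 mm above this point, to be found by feel
- spring_balls (a point): point on the pocket's axis 14 mm under point pocket, between two spring balls that stand 1.8 mm into the bore from its tangential sides. A holder merely dropped in stops on them, flange some 20 mm above point pocket. Passing them takes about 4 to 9 N, sliding on about 2 to 4 N, until the flange meets the sleeve; the balls then hold it. The wheel gives tangentially, 0.3 N/mm
- station (a point): the fixed point where the pocket mouth stands at the loading station, on the base
- next_pocket (a point): centre of the mouth of the next, empty pocket, which must come to the loading station; on the wheel, 65 mm from the axis, 60 degrees clockwise of the pocket to load
- wheel_grip (a point): grip point of the handle on the wheel's axis, height 126 mm: a black bar 12 mm thick and 46 mm long, its sides upright from 104 to 140 mm in height, on a 26 mm round stem. Its length runs along this point's y axis, its thickness along x (at the start parallel to the base's axes). It turns with the wheel
- wheel (a joint): angle of the carousel wheel about its vertical axis, rad, 0 at the start, growing counter-clockwise seen from above. Six pockets, one click is 1.047. A sprung detent pulls it to each multiple of 1.047 with up to 0.19 N m, nought half way between two clicks, so it snaps in once let go within about 0.4 rad of a click
- loaded1: a slim holder like the one to load, already in the carousel, one pocket counter-clockwise of the station (under the guard arm); origin at the centre of its underside
- loaded2: another, two pockets counter-clockwise of the station; origin at the centre of its underside
Mind the look-alikes: they are no part of the job. What is shaped like the holder but green or orange is not meant.

How it is judged:
By the outcome, as a careful person would: the job done as asked, in the order asked, and still so for the second after the job is handed in, with the robot touching nothing.
It also fails if it takes over 72 s, if anything falls off the work surface, if the arm or the gripper's body presses on something with over 40 N, if the wrist force passes 120 N, or if a joint passes its speed limit or range.

## Working session

There is one attempt and no reset: what is moved stays moved. The work goes in short steps, Python scripts to look and compute and a tool call to move; the robot and the scene stay as the last step left them, time stands still between calls to the robot, and variables do not carry over. Pictures are saved under pics/ and viewed, at most 12 in all, crops included, and the job is handed in when it is done.

Besides the shell and the picture viewer there is one more tool, called in YAML: its name, and indented under it one key for each argument. jog_arm: Moves the arm, as the interface text tells. Shifts and turns lie within -1 to 1; 1 stands for 0.02 m of shift or 45 degrees of turn. Its arguments: {"type":"object","properties":{"plan":{"type":"array"},"grip_force":{"type":"number"}},"required":["plan"]}

```bash
ls; mkdir -p pics; cat > h.py <<'E'
import numpy as np, cv2
from station import ctrl
R=lambda v: cv2.Rodrigues(np.array(v,float))[0]
def snap(n):
    o=ctrl.get_obs(); im,d=ctrl.get_image(n); c=ctrl.camera_info(n); K=np.array(c["camera_matrix"])
    if n=="wrist":
        T=np.eye(4);T[:3,:3]=R(o["tool_rot"]);T[:3,3]=o["tool_pos"];T=T@np.array(c["T_tool_cam"])
    else:
        T=np.eye(4);T[:3,:3]=R(c["rvec"]);T[:3,3]=np.ravel(c["tvec"]);T=np.linalg.inv(T)
    return im,d,K,T
def pts(d,K,T):
    v,u=np.mgrid[:480,:640]; P=np.stack([(u-K[0,2])/K[0,0]*d,(v-K[1,2])/K[1,1]*d,d],-1)
    return P@T[:3,:3].T+T[:3,3]
def ray(u,v,K,T,z):
    r=T[:3,:3]@np.array([(u-K[0,2])/K[0,0],(v-K[1,2])/K[1,1],1]); return T[:3,3]+r*(z-T[2,3])/r[2]
def save(n,im): cv2.imwrite("pics/"+n,im[:,:,::-1])
E
python3 - <<'E'
from h import *
for n in ("scene","side"):
    im,d,K,T=snap(n); save(n+"0.png",im); np.savez(n+"0.npz",im=im,d=d,K=K,T=T); print(n,T[:3,3],T[:3,2])
print(ctrl.get_obs())
E
```

```text
pics
scene [ 0.02551285 -0.25754931  0.8365072 ] [ 0.54797253  0.43816978 -0.7125541 ]
side [0.17489008 0.85993078 0.46853355] [ 0.41975916 -0.79894186 -0.43069033]
{'t': 0.1, 'q': array([ 1.18994209e+00,  5.33151185e-02,  1.61412720e+00,  7.07990821e-06,
        1.47600472e+00, -1.18946067e-01]), 'dq': array([-0.00104256,  0.00060261, -0.00517715, -0.00018186,  0.00036876,
       -0.00146873]), 'effort': array([-3.34794195e-04, -3.94906712e+01, -3.71361709e+01, -8.81671644e-05,
        3.94283808e-03, -8.54761595e-06]), 'tool_pos': array([0.16158606, 0.60317931, 0.23018852]), 'tool_rot': array([-4.10169645e-01, -3.11423075e+00,  2.81922623e-03]), 'contact_force': array([-0.0987668 , -0.16455335,  0.95769686]), 'wrist_torque': array([-0.04942714,  0.04876974,  0.01180766]), 'grip_force': 0.0, 'opening': 0.08551223648797582}
```

View pics/scene0.png

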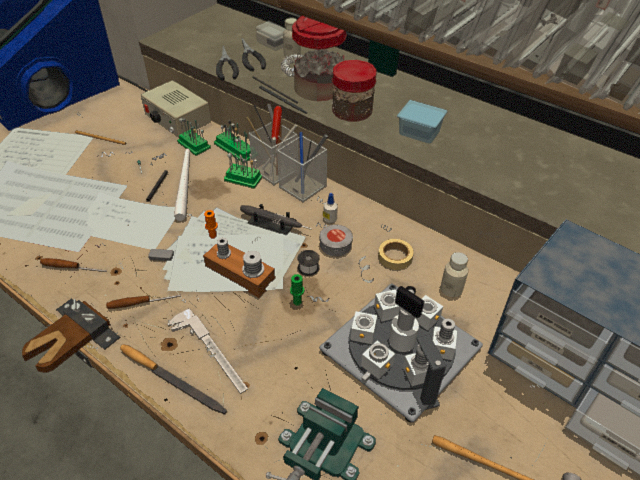

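View pics/side0.png

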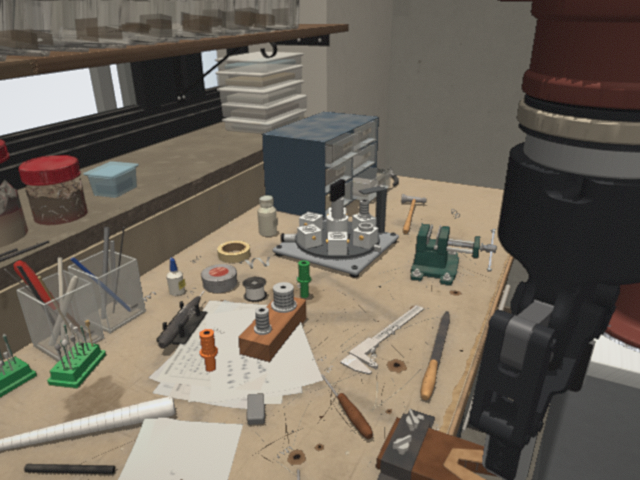

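Candidates in the scene view: slim steel holder in the stand (222,245), wide holder (252,262), orange (210,222), green (297,288), loaded ones (447,328) and (420,367). By the description I choose (222,245).

```bash
python3 - <<'E'
from h import *
S=dict(np.load("scene0.npz")); P=pts(S["d"],S["K"],S["T"]); im=S["im"]
a=cv2.resize(im[200:310,190:310],None,fx=4,fy=4,interpolation=2)[:440,:]
b=cv2.resize(im[275:425,310:490],None,fx=3.9,fy=3.9)
np.save("P.npy",P)
c=np.zeros((600,800,3),np.uint8); c[:585,:702]=b[:585,:702]; save("car.png",c)
c=np.zeros((440,480,3),np.uint8); c[:]=a; save("stand.png",c)
for n,(u,v) in dict(slim=(222,240),wide=(252,257),base=(340,345),guard=(432,365),hand=(408,297),st=(236,262)).items(): print(n,P[v,u])
def reg(u0,u1,v0,v1,z0,z1):
    q=P[v0:v1,u0:u1].reshape(-1,3); return q[(q[:,2]>z0)&(q[:,2]<z1)]
q=reg(200,280,230,300,.031,.041); print("standtop",cv2.minAreaRect(q[:,:2].astype(np.float32)),len(q))
q=reg(200,238,230,260,.06,.08);print("slimtop",q.mean(0),q.min(0),q.max(0))
q=reg(315,490,280,420,.008,.03); r=cv2.minAreaRect(q[:,:2].astype(np.float32)); print("base",r,np.median(q[:,2]),len(q))
q=reg(385,425,280,318,.13,.17); r=cv2.minAreaRect(q[:,:2].astype(np.float32)); print("handle",r,q[:,2].max())
E
```

```text
slim [0.52696319 0.34587046 0.06855766]
wide [0.53030272 0.27497978 0.06694987]
base [0.50513557 0.0596862  0.0160174 ]
guard [ 0.50010305 -0.10158676  0.11594851]
hand [ 0.56384583 -0.01862561  0.14398574]
st [0.52185544 0.30973051 0.03779644]
standtop ((0.5263105630874634, 0.3277997374534607), (0.17436158657073975, 0.05961611866950989), 89.77207946777344) 1066
slimtop [0.52221479 0.34116169 0.06809264] [0.5133123  0.33182586 0.06013455] [0.53301768 0.35357454 0.07279331]
base ((0.5756841897964478, -0.018691301345825195), (0.28143107891082764, 0.285504013299942), 36.076778411865234) 0.017407368912733423 5972
handle ((0.5679059624671936, -0.01938711479306221), (0.046279266476631165, 0.014547360129654408), 82.63818359375) 0.1485574471489144
```

View pics/car.png

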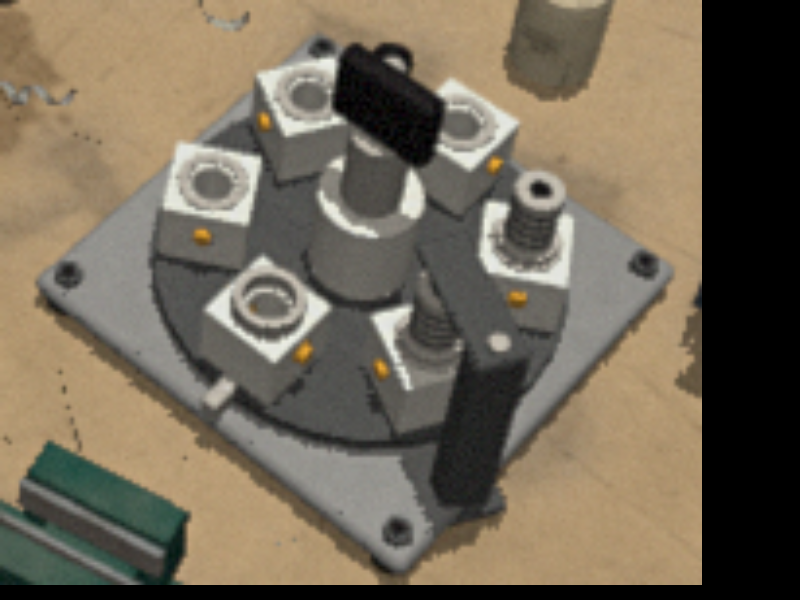

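View pics/stand.png

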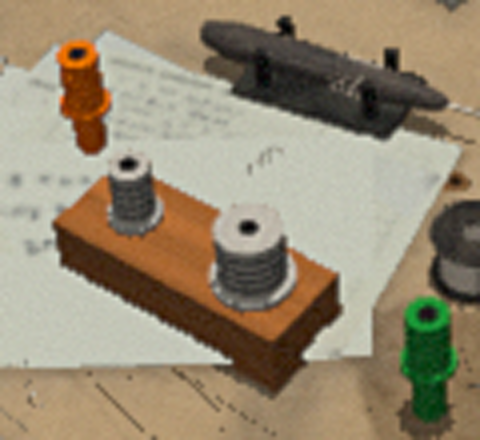

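jog_arm:
  plan:
    - [0, 0, 0, 0, 0, 0.185, 0.2]
    - [0, 0, 0, 0, 0, 0.185, 0.2]
    - [0, 0, 0, 0, 0, 0.185, 0.2]
    - [0, 0, 0, 0, 0, 0.185, 0.2]
    - [0, 0, 0, 0, 0, 0.185, 0.2]
    - [0, 0, 0, 0, 0, 0.185, 0.2]
    - [0, 0, 0, 0, 0, 0.185, 0.2]
    - [0, 0, 0, 0, 0, 0.185, 0.2]

```text
t: 0.9
tool_pos: [0.1616, 0.6034, 0.2306]
tool_rot: [2.06, 2.372, -0.002]
contact_force: [0.7, 0.6, -1.0]
opening: 0.0513
grip_force: 0.0
```

```bash
python3 - <<'E'
from h import *
o=ctrl.get_obs();print(o["t"],o["tool_pos"],R(o["tool_rot"]).round(4),o["q"],o["opening"]); print(ctrl.camera_info("wrist"))
E
```

```text
0.9 [0.16162033 0.60336328 0.23055407] [[-1.401e-01  9.901e-01 -5.000e-04]
 [ 9.901e-01  1.401e-01 -1.100e-03]
 [-1.000e-03 -6.000e-04 -1.000e+00]] [1.18999467e+00 5.31122918e-02 1.61372584e+00 2.12844372e-05
 1.47596207e+00 1.04940139e+00] 0.051337730417763745
{'camera_matrix': array([[408.87445862,   0.        , 321.23029738],
       [  0.        , 408.87445862, 234.92666675],
       [  0.        ,   0.        ,   1.        ]]), 'T_tool_cam': array([[-5.00135065e-04, -9.61093930e-01, -2.76221303e-01,
         6.98596171e-02],
       [ 9.99999536e-01, -7.08171944e-04,  6.53406967e-04,
         2.37772640e-04],
       [-8.23597647e-04, -2.76220848e-01,  9.61093838e-01,
        -1.42836627e-01],
       [ 0.00000000e+00,  0.00000000e+00,  0.00000000e+00,
         1.00000000e+00]])}
```

jog_arm:
  plan:
    - [0, 0, 0, 0, 0, 0.179, 0.2]
    - [-0.725, 1, 0.2, 0, 0, 0, 0.2]
    - [-0.725, 1, 0.2, 0, 0, 0, 0.2]
    - [-0.725, 1, 0.2, 0, 0, 0, 0.2]
    - [-0.725, 1, 0.2, 0, 0, 0, 0.2]
    - [-0.725, 1, 0.2, 0, 0, 0, 0.2]
    - [-0.725, 1, 0.2, 0, 0, 0, 0.2]
    - [-0.725, 1, 0.2, 0, 0, 0, 0.2]

```text
t: 1.7
tool_pos: [0.3029, 0.5021, 0.2025]
tool_rot: [2.215, 2.228, -0.002]
contact_force: [0.5, 0.1, 1.0]
opening: 0.0513
grip_force: 0.0
```

jog_arm:
  plan:
    - [-0.725, 1, 0.2, 0, 0, 0, 0.2]
    - [-0.725, 1, 0.2, 0, 0, 0, 0.2]
    - [-0.725, 1, 0.2, 0, 0, 0, 0.2]
    - [-0.725, 1, 0.2, 0, 0, 0, 0.2]
    - [-0.725, 1, 0.2, 0, 0, 0, 0.2]
    - [-0.725, 1, 0.2, 0, 0, 0, 0.2]
    - [-0.725, 1, 0.2, 0, 0, 0, 0.2]
    - [-0.725, 1, 0.2, 0, 0, 0, 0.2]

```text
t: 2.5
tool_pos: [0.4635, 0.3871, 0.1705]
tool_rot: [-2.215, -2.228, 0.002]
contact_force: [-0.8, 0.4, -0.3]
opening: 0.0514
grip_force: 0.0
```

jog_arm:
  plan:
    - [-0.725, 1, 0.2, 0, 0, 0, 0.2]
    - [-0.725, 1, 0.2, 0, 0, 0, 0.2]
    - [-0.725, 1, 0.2, 0, 0, 0, 0.2]
    - [0, 0, 0, 0, 0, 0, 0.2]
    - [0, 0, 0, 0, 0, 0, 0.2]

```text
t: 3.0
tool_pos: [0.5231, 0.3445, 0.1586]
tool_rot: [-2.215, -2.226, 0.002]
contact_force: [0.1, 1.3, -0.4]
opening: 0.0512
grip_force: 0.0
```

```bash
python3 - <<'E'
from h import *
o=ctrl.get_obs();print(o["t"],o["tool_pos"],R(o["tool_rot"]).round(4)[0])
im,d,K,T=snap("wrist");save("w1.png",im);np.savez("w1.npz",im=im,d=d,K=K,T=T);P=pts(d,K,T)
q=P[(abs(P[...,2]-.0705)<.005)&(abs(P[...,0]-.523)<.03)&(abs(P[...,1]-.342)<.035)];print(len(q),q.mean(0),q.min(0),q.max(0))
print(cv2.minEnclosingCircle(q[:,:2].astype(np.float32)))
E
```

```text
3.0 [0.5230645  0.34451023 0.15858733] [-0.005   1.     -0.0015]
890 [0.5243635  0.34578889 0.07010041] [0.51480907 0.33515243 0.06553688] [0.53398208 0.35524483 0.07219097]
((0.5246343016624451, 0.3452533185482025), 0.010270250961184502)
```

View pics/w1.png

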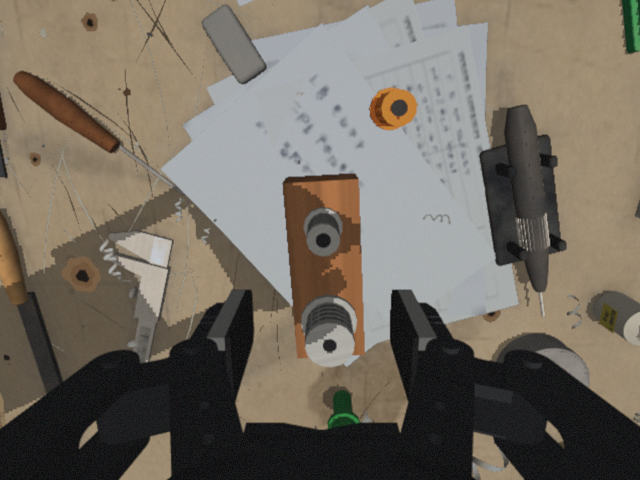

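Slim holder's head top is at pixel (323,238), almost on the tool axis, with the wide one at (330,345) and orange at (393,108). Descending.

jog_arm:
  plan:
    - [0.04, 0.08, 0.8, 0, 0, 0, 0.2]
    - [0, 0, 0.8, 0, 0, 0, 0.2]
    - [0, 0, 0.8, 0, 0, 0, 0.2]
    - [0, 0, 0.8, 0, 0, 0, 0.2]
    - [0, 0, 0.8, 0, 0, 0, 0.2]
    - [0, 0, 0.8, 0, 0, 0, 0.2]
    - [0, 0, 0.6, 0, 0, 0, 0.2]
    - [0, 0, 0.38, 0, 0, 0, 0.2]

```text
t: 3.85
tool_pos: [0.5243, 0.3453, 0.0419]
tool_rot: [-2.214, -2.228, 0.003]
contact_force: [0.4, -0.4, -0.2]
opening: 0.0515
grip_force: 0.0
```

jog_arm:
  plan:
    - [0, 0, 0, 0, 0, 0, 0.2]
    - [0, 0, 0, 0, 0, 0, -1]
    - [0, 0, 0, 0, 0, 0, -1]
    - [0, 0, 0, 0, 0, 0, -1]
    - [0, 0, 0, 0, 0, 0, -1]
    - [0, 0, 0, 0, 0, 0, -1]
    - [0, 0, 0, 0, 0, 0, -1]
  grip_force: 80

```text
t: 4.55
tool_pos: [0.5258, 0.3462, 0.0452]
tool_rot: [2.214, 2.228, 0.003]
contact_force: [-0.5, -0.8, 5.6]
opening: 0.0178
grip_force: 78.1
```

jog_arm:
  plan:
    - [0, 0, -0.5, 0, 0, 0, -1]
    - [0, 0, -1, 0, 0, 0, -1]
    - [0, 0, -1, 0, 0, 0, -1]
    - [0, 0, -1, 0, 0, 0, -1]
    - [0, 0, -1, 0, 0, 0, -1]
    - [0, 0, -1, 0, 0, 0, -1]
    - [0, 0, -0.5, 0, 0, 0, -1]
    - [0, 0, 0, 0, 0, 0, -1]

```text
t: 5.35
tool_pos: [0.5257, 0.346, 0.1656]
tool_rot: [2.214, 2.227, 0.005]
contact_force: [0.1, -1.1, -1.1]
opening: 0.0176
grip_force: 78.1
```

```bash
python3 - <<'E'
from h import *
o=ctrl.get_obs();print(o["t"],o["tool_pos"],R(o["tool_rot"]).round(4)[0],o["opening"],o["contact_force"],o["wrist_torque"])
im,d,K,T=snap("wrist");im2,d2,K2,T2=snap("side")
np.savez("w2.npz",im=im,d=d,K=K,T=T);np.savez("s2.npz",im=im2,d=d2,K=K2,T=T2)
p=T2[:3,:3].T@(o["tool_pos"]-T2[:3,3]);u,v=(K2@p/p[2])[:2].astype(int);print(u,v)
c=cv2.resize(im2[max(v-70,0):v+80,max(0,u-75):u+75],(450,450)); 
save("g2.png",np.hstack([c,cv2.resize(im[200:480,220:420],(321,450))]))
E
```

```text
5.35 [0.52571208 0.34604809 0.16558602] [-0.006   1.      0.0028] 0.017575768721000938 [ 0.14780052 -1.13728097 -1.14479854] [0.00269242 0.00430719 0.0382609 ]
255 250
```

View pics/g2.png

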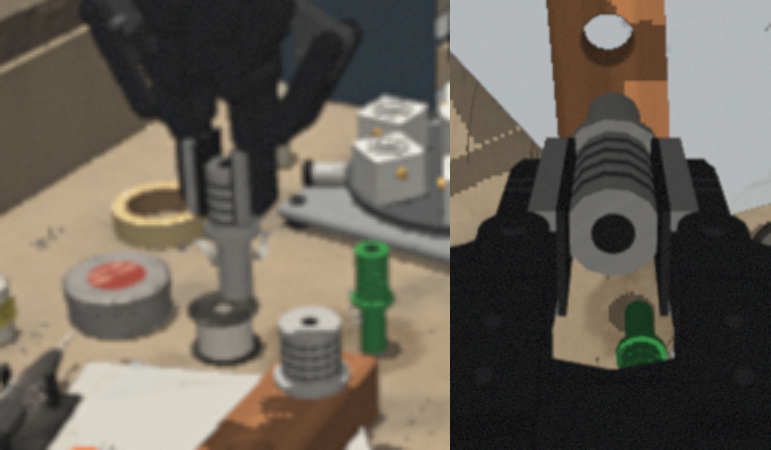

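The slim holder hangs straight in the jaws, head top at full-image pixel (322,345), and the wide holder is untouched. Next move: to above the carousel.

jog_arm:
  plan:
    - [-0.6, -0.05, -0.1, 0, 0, 0, -1]
    - [-1, -0.05, -0.1, 0, 0, 0, -1]
    - [-1, -0.05, -0.1, 0, 0, 0, -1]
    - [-1, -0.05, -0.1, 0, 0, 0, -1]
    - [-1, -0.05, -0.1, 0, 0, 0, -1]
    - [-1, -0.05, 0, 0, 0, 0, -1]
    - [-1, -0.05, 0, 0, 0, 0, -1]
    - [-1, -0.05, 0, 0, 0, 0, -1]

```text
t: 6.25
tool_pos: [0.5171, 0.1912, 0.1731]
tool_rot: [-2.216, -2.227, 0.002]
contact_force: [0.1, -0.1, -1.7]
opening: 0.0173
grip_force: 78.2
```

jog_arm:
  plan:
    - [-1, -0.05, 0, 0, 0, 0, -1]
    - [-1, -0.05, 0, 0, 0, 0, -1]
    - [-1, -0.05, 0, 0, 0, 0, -1]
    - [-1, -0.05, 0, 0, 0, 0, -1]
    - [-1, -0.05, 0, 0, 0, 0, -1]
    - [-1, -0.05, 0, 0, 0, 0, -1]
    - [-1, -0.05, 0, 0, 0, 0, -1]
    - [-1, -0.05, 0, 0, 0, 0, -1]

```text
t: 7.05
tool_pos: [0.5096, 0.0315, 0.173]
tool_rot: [-2.215, -2.227, 0.002]
contact_force: [1.5, 0.0, -1.0]
opening: 0.0177
grip_force: 78.2
```

jog_arm:
  plan:
    - [-1, -0.1, 0, 0, 0, 0, -1]
    - [-1, -0.1, 0, 0, 0, 0, -1]
    - [-1, -0.1, 0, 0, 0, 0, -1]
    - [-0.45, 0, 0, 0, 0, 0, -1]
    - [0, 0, 0, 0, 0, 0, -1]
    - [0, 0, 0, 0, 0, 0, -1]

```text
t: 7.65
tool_pos: [0.5049, -0.0354, 0.1735]
tool_rot: [-2.215, -2.227, -0.0]
contact_force: [-0.6, 0.2, -1.2]
opening: 0.0177
grip_force: 78.2
```

```bash
python3 - <<'E'
from h import *
o=ctrl.get_obs();print(o["t"],o["tool_pos"],R(o["tool_rot"]).round(4)[0],o["contact_force"])
im,d,K,T=snap("wrist");save("w3.png",im);np.savez("w3.npz",im=im,d=d,K=K,T=T);P=pts(d,K,T)
S=np.load("scene0.npz");P0=pts(S["d"],S["K"],S["T"])
for n,Q in (("w",P),("s",P0)):
    m=(abs(Q[...,0]-.568)<.05)&(abs(Q[...,1]+.019)<.05)&(Q[...,2]>.142)&(Q[...,2]<.155)
    q=Q[m]; print(n,len(q)); 
    if len(q)>5: print(cv2.minAreaRect(q[:,:2].astype(np.float32)),np.median(q[:,2]))
    m=(np.hypot(Q[...,0]-.5035,Q[...,1]+.011)<.035)&(Q[...,2]>.05)&(Q[...,2]<.1); q=Q[m]
    h,e=np.histogram(q[:,2],np.arange(.05,.1,.002)); print(h)
E
```

```text
7.65 [ 0.50485424 -0.03542727  0.17345165] [-5.4e-03  1.0e+00 -4.0e-04] [-0.64042811  0.21379568 -1.18509601]
w 2761
((0.5690016150474548, -0.01769442670047283), (0.04611834138631821, 0.012186420150101185), 84.56895446777344) 0.14592858618660975
[ 77  42  33 632 996  49  41 154 698  64   0   0   0   0   0   0   0   0
   0   0   0   0   0   0]
s 205
((0.5683361887931824, -0.01921193301677704), (0.045803166925907135, 0.013858428224921227), 82.86746978759766) 0.14502351965975002
[ 39  25  47 127  77  41  27  54  61  16   1   0   0   0   0   0   0   0
   0   0   0   0   0   0]
```

View pics/w3.png

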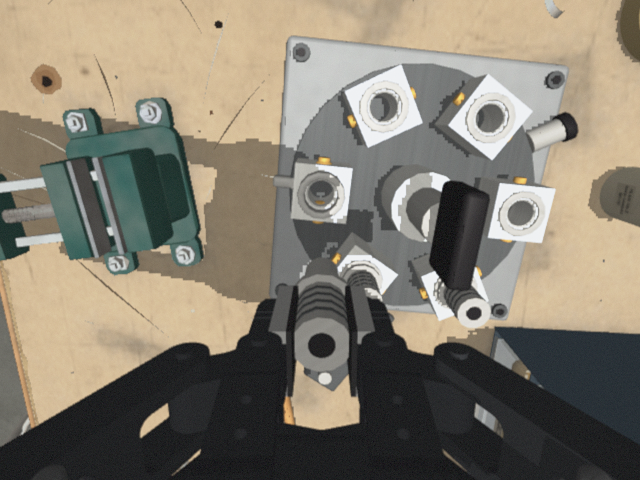

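Station pocket with its raised sleeve at (322,190), beside the pointer (285,182). The loaded holders are at (365,270) and (472,310), the guard post at (325,380). Handle bar runs (463,185) to (460,285).

```bash
python3 - <<'E'
from h import *
S=np.load("w3.npz");Q=pts(S["d"],S["K"],S["T"])
c=np.array([.5035,-.011])
m=(np.hypot(Q[...,0]-c[0],Q[...,1]-c[1])<.02)&(Q[...,2]>.0635)&(Q[...,2]<.071); q=Q[m]
print(len(q),np.median(q[:,2]),cv2.minEnclosingCircle(q[:,:2].astype(np.float32)),q.min(0),q.max(0))
(x,y),r=cv2.minEnclosingCircle(q[:,:2].astype(np.float32))
m=(np.hypot(Q[...,0]-x,Q[...,1]-y)<.035)&(Q[...,2]>.0555)&(Q[...,2]<.0605);q=Q[m];print("block",cv2.minAreaRect(q[:,:2].astype(np.float32)))
# base plate rect
m=(abs(Q[...,2]-.016)<.0035)&(np.hypot(Q[...,0]-.568,Q[...,1]+.018)<.15)&(Q[...,1]>-.03);q=Q[m]
print("plate",cv2.minAreaRect(q[:,:2].astype(np.float32)),q.min(0),q.max(0))
# all sleeves by pixel: inner ring darkness at other pockets -> centres from block tops
for a in (0,-60,-120,180):
    t=np.deg2rad(180+a-5.5); p=np.array([.569,-.0178])+.065*np.array([np.cos(t),np.sin(t)])
    m=(np.hypot(Q[...,0]-p[0],Q[...,1]-p[1])<.019)&(Q[...,2]>.0555)&(Q[...,2]<.075);q=Q[m]
    zt=np.percentile(q[:,2],97);m2=(q[:,2]>.0625); k=q[m2]
    if len(k)>50: print(a,p,zt,cv2.minEnclosingCircle(k[:,:2].astype(np.float32)))
# held holder
T=S["T"];o=ctrl.get_obs();Rt=R(o["tool_rot"])
L=(Q-o["tool_pos"])@Rt
m=(abs(L[...,1])<.009)&(abs(L[...,0])<.02)&(L[...,2]<-.015)&(L[...,2]>-.04);k=L[m];print("head",len(k),np.median(k,0),k.min(0),k.max(0))
t=k[k[:,2]<np.percentile(k[:,2],20)+.003];print(cv2.minEnclosingCircle(t[:,:2].astype(np.float32)),np.median(t[:,2]))
m=(abs(L[...,1])<.02)&(abs(L[...,0])<.03)&(L[...,2]>.0)&(L[...,2]<.045);k=L[m];
for z in range(0,45,5):
    j=k[(k[:,2]>z/1e3)&(k[:,2]<z/1e3+.005)]
    if len(j)>5: print(z,len(j),j.min(0)[:2],j.max(0)[:2])
E
```

```text
924 0.06676504328620995 ((0.5048250555992126, -0.011617041192948818), 0.014906161464750767) [ 0.49002549 -0.02637022  0.06354765] [0.51928445 0.00307443 0.0692798 ]
block ((0.5048878192901611, -0.01187070831656456), (0.03655017167329788, 0.03605164960026741), 84.52079772949219)
plate ((0.5730457305908203, 0.020423147827386856), (0.11883760988712311, 0.19535958766937256), 84.60968780517578) [ 0.47025481 -0.02997634  0.01251409] [0.67511418 0.08817187 0.01948931]
0 [ 0.50429925 -0.01157003] 0.06799584531069605 ((0.5048250555992126, -0.011617041192948818), 0.014906161464750767)
head 3553 [ 0.00158018 -0.0005531  -0.02496818] [-0.01213518 -0.00899575 -0.03877895] [ 0.01135428  0.0089995  -0.01501732]
((-0.00040222425013780594, 0.00017908820882439613), 0.014772470109164715) -0.02513473660827125
0 376 [ 0.00316474 -0.00881798] [0.01183083 0.00948804]
5 386 [ 0.00297025 -0.01024611] [0.01188659 0.01091422]
20 49 [ 0.00453926 -0.00511137] [0.00698509 0.005827  ]
25 116 [ 0.00218487 -0.00662149] [0.0069356  0.00733261]
30 117 [ 0.00021247 -0.00728507] [0.00705095 0.00797837]
35 97 [ 6.60753711e-06 -7.35512279e-03] [0.00685613 0.00805086]
```

jog_arm:
  plan:
    - [0.6, 0, 0, 0, 0, 0, -1]
    - [0.63, 0, 0, 0, 0, 0.129, -1]
    - [0, 0, 0.7, 0, 0, 0, -1]
    - [0, 0, 0.8, 0, 0, 0, -1]
    - [0, 0, 0.8, 0, 0, 0, -1]
    - [0, 0, 0.5, 0, 0, 0, -1]
    - [0, 0, 0, 0, 0, 0, -1]
    - [0, 0, 0, 0, 0, 0, -1]

```text
t: 8.5
tool_pos: [0.5049, -0.0109, 0.1172]
tool_rot: [-2.324, -2.113, 0.001]
contact_force: [-0.0, 0.0, -0.8]
opening: 0.0174
grip_force: 78.2
```

```bash
python3 - <<'E'
from h import *
o=ctrl.get_obs();print(o["t"],o["tool_pos"],R(o["tool_rot"]).round(4),o["contact_force"])
im,d,K,T=snap("wrist");np.savez("w4.npz",im=im,d=d,K=K,T=T)
a=cv2.resize(im[130:400,220:430],(467,600)); im,d,K,T=snap("scene"); b=cv2.resize(im[310:400,340:420],(330,371)); b=np.vstack([b,np.zeros((229,330,3),np.uint8)]);save("w4.png",np.hstack([a,b]))
E
```

```text
8.5 [ 0.50487446 -0.01094677  0.11723036] [[ 9.480e-02  9.955e-01 -9.000e-04]
 [ 9.955e-01 -9.480e-02  1.000e-04]
 [ 0.000e+00 -9.000e-04 -1.000e+00]] [-0.01451027  0.01219104 -0.77317058]
```

View pics/w4.png

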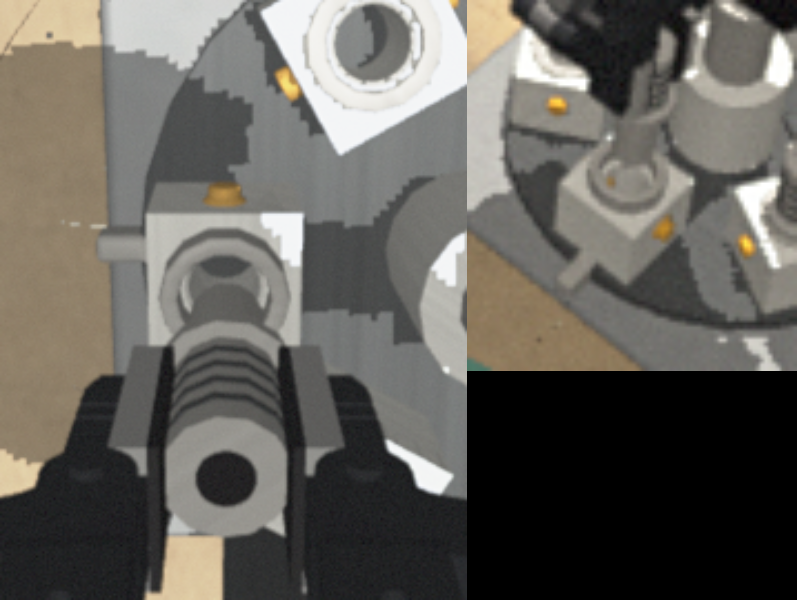

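The shank hovers centred over the sleeve of the station pocket (crop: shank x 228, sleeve x 226). Lowering with force checks.

jog_arm:
  plan:
    - [0, 0, 0.3, 0, 0, 0, -1]
    - [0, 0, 0.3, 0, 0, 0, -1]
    - [0, 0, 0.2, 0, 0, 0, -1]
    - [0, 0, 0.2, 0, 0, 0, -1]
    - [0, 0, 0.2, 0, 0, 0, -1]
    - [0, 0, 0, 0, 0, 0, -1]

```text
t: 9.2
tool_pos: [0.5045, -0.0108, 0.0928]
tool_rot: [-2.324, -2.112, 0.001]
contact_force: [-1.1, -0.5, -0.6]
opening: 0.0176
grip_force: 78.2
```

jog_arm:
  plan:
    - [0, 0, 0.15, 0, 0, 0, -1]
    - [0, 0, 0.15, 0, 0, 0, -1]
    - [0, 0, 0.1, 0, 0, 0, -1]
    - [0, 0, 0, 0, 0, 0, -1]

```text
t: 9.6
tool_pos: [0.5052, -0.0109, 0.0855]
tool_rot: [2.325, 2.113, 0.0]
contact_force: [0.2, -0.1, -0.3]
opening: 0.0176
grip_force: 78.2
```

jog_arm:
  plan:
    - [0, 0, 0.1, 0, 0, 0, -1]
    - [0, 0, 0.1, 0, 0, 0, -1]
    - [0, 0, 0, 0, 0, 0, -1]

```text
t: 9.9
tool_pos: [0.5051, -0.0109, 0.0813]
tool_rot: [2.325, 2.113, 0.0]
contact_force: [0.6, -0.6, -0.9]
opening: 0.0177
grip_force: 78.3
```

jog_arm:
  plan:
    - [0, 0, 0.1, 0, 0, 0, -1]
    - [0, 0, 0.1, 0, 0, 0, -1]
    - [0, 0, 0, 0, 0, 0, -1]

```text
t: 10.2
tool_pos: [0.5051, -0.0109, 0.0772]
tool_rot: [2.325, 2.113, 0.0]
contact_force: [1.0, -0.5, -2.1]
opening: 0.0176
grip_force: 78.2
```

```bash
python3 - <<'E'
from h import *
o=ctrl.get_obs();print(o["t"],o["tool_pos"],o["contact_force"],o["opening"])
im,d,K,T=snap("wrist");Q=pts(d,K,T);Rt=R(o["tool_rot"]);L=(Q-o["tool_pos"])@Rt
np.savez("w5.npz",im=im,d=d,K=K,T=T)
m=(abs(L[...,1])<.008)&(abs(L[...,0])<.008)&(L[...,2]<-.015)&(L[...,2]>-.05);k=L[m];print(np.median(k[:,2]),len(k))
a=cv2.resize(im[130:400,220:430],(467,600)); im,d,K,T=snap("scene"); b=cv2.resize(im[300:390,340:420],(330,371)); b=np.vstack([b,np.zeros((229,330,3),np.uint8)]);save("w5.png",np.hstack([a,b]))
E
```

```text
10.2 [ 0.50508912 -0.01085989  0.07722563] [ 0.9927807  -0.5008443  -2.14341746] 0.017645407634311997
-0.025032430402121168 2335
```

View pics/w5.png

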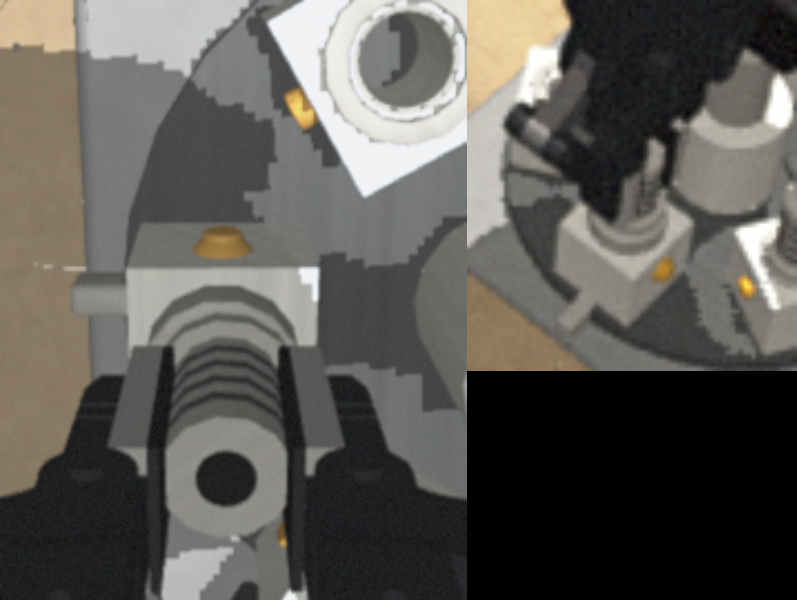

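The flange sits just above the sleeve in both views, so the balls are passed. Next: feeling for the stop.

jog_arm:
  plan:
    - [0, 0, 0.05, 0, 0, 0, -1]
    - [0, 0, 0.05, 0, 0, 0, -1]
    - [0, 0, 0, 0, 0, 0, -1]

```text
t: 10.6
tool_pos: [0.5052, -0.0109, 0.076]
tool_rot: [2.325, 2.113, 0.0]
contact_force: [0.1, 0.1, 1.9]
opening: 0.0176
grip_force: 78.5
```

jog_arm:
  plan:
    - [0, 0, 0.05, 0, 0, 0, -1]
    - [0, 0, 0, 0, 0, 0, -1]

```text
t: 10.8
tool_pos: [0.5053, -0.0109, 0.076]
tool_rot: [-2.325, -2.113, 0.0]
contact_force: [-2.2, 1.3, 8.3]
opening: 0.0175
grip_force: 79.0
```

jog_arm:
  plan:
    - [0, 0, 0.05, 0, 0, 0, -1]
    - [0, 0, 0, 0, 0, 0, -1]

```text
t: 11.0
tool_pos: [0.5053, -0.0109, 0.0759]
tool_rot: [-2.324, -2.113, 0.001]
contact_force: [-6.4, 0.3, 13.1]
opening: 0.0174
grip_force: 79.6
```

jog_arm:
  plan:
    - [0, 0, 0.03, 0, 0, 0, -1]
    - [0, 0, 0, 0, 0, 0, -1]

```text
t: 11.2
tool_pos: [0.5054, -0.0109, 0.0759]
tool_rot: [-2.324, -2.113, 0.001]
contact_force: [-7.5, 1.1, 16.6]
opening: 0.018
grip_force: 80.0
```

jog_arm:
  plan:
    - [0, -0.02, 0.035, 0, 0, 0, -1]
    - [0, 0, 0, 0, 0, 0, -1]
    - [0, 0, 0, 0, 0, 0, -1]

```text
t: 11.5
tool_pos: [0.5054, -0.0109, 0.0759]
tool_rot: [2.324, 2.113, -0.0]
contact_force: [-9.0, 0.8, 19.3]
opening: 0.0174
grip_force: 80.2
```

```bash
python3 -c "
from h import *
o=ctrl.get_obs();print(o['t'],o['tool_pos'],o['contact_force'])"
```

```text
11.5 [ 0.50538869 -0.01094186  0.07587433] [-9.02321616  0.81659193 19.33162685]
```

jog_arm:
  plan:
    - [0, -0.03, 0.012, 0, 0, 0, -1]
    - [0, 0, 0, 0, 0, 0, -1]
    - [0, 0, 0, 0, 0, 0, -1]
    - [0, 0, 0, 0, 0, 0, -1]
    - [0, 0, 0, 0, 0, 0, -1]
    - [0, 0, 0, 0, 0, 0, -1]
    - [0, 0, 0, 0, 0, 0, -1]
    - [0, 0, 0, 0, 0, 0, -1]

```text
t: 12.3
tool_pos: [0.5054, -0.0109, 0.0759]
tool_rot: [2.323, 2.113, 0.001]
contact_force: [-7.4, 1.1, 18.8]
opening: 0.0176
grip_force: 80.1
```

jog_arm:
  plan:
    - [0, 0, 0, 0, 0, 0, -1]
    - [0, 0, 0, 0, 0, 0, -1]
    - [0, 0, 0, 0, 0, 0, -1]
    - [0, 0, 0, 0, 0, 0, -1]
    - [0, 0, 0, 0, 0, 0, -1]
    - [0, 0, 0, 0, 0, 0, -1]
    - [0, 0, 0, 0, 0, 0, -1]
    - [0, 0, 0, 0, 0, 0, -1]

```text
t: 13.1
tool_pos: [0.5054, -0.0109, 0.0759]
tool_rot: [2.324, 2.112, 0.001]
contact_force: [-7.1, 0.1, 18.2]
opening: 0.0171
grip_force: 80.1
```

jog_arm:
  plan:
    - [0, 0, 0.025, 0, 0, 0, -1]
    - [0, 0, 0, 0, 0, 0, -1]
    - [0, 0, 0, 0, 0, 0, -1]
    - [0, 0, 0, 0, 0, 0, -1]
    - [0, 0, 0, 0, 0, 0, -1]

```text
t: 13.6
tool_pos: [0.5054, -0.0109, 0.0758]
tool_rot: [2.324, 2.113, 0.001]
contact_force: [-8.9, 0.7, 21.2]
opening: 0.0178
grip_force: 80.5
```

jog_arm:
  plan:
    - [0, 0, 0, 0, 0, 0, -1]
    - [0, 0, 0, 0, 0, 0, -1]
    - [0, 0, 0, 0, 0, 0, -1]
    - [0, 0, 0, 0, 0, 0, -1]
    - [0, 0, 0, 0, 0, 0, -1]
    - [0, 0, 0, 0, 0, 0, -1]
    - [0, 0, 0, 0, 0, 0, -1]

```text
t: 14.3
tool_pos: [0.5054, -0.011, 0.0759]
tool_rot: [2.324, 2.113, 0.001]
contact_force: [-9.9, 0.6, 22.3]
opening: 0.0171
grip_force: 80.5
```

jog_arm:
  plan:
    - [0, 0, 0, 0, 0, 0, -1]
    - [0, 0, 0, 0, 0, 0, -1]
    - [0, 0, 0, 0, 0, 0, -1]
    - [0, 0, 0, 0, 0, 0, -1]
    - [0, 0, 0, 0, 0, 0, -1]

```text
t: 14.8
tool_pos: [0.5054, -0.011, 0.0758]
tool_rot: [2.324, 2.113, 0.001]
contact_force: [-8.6, 1.7, 21.7]
opening: 0.0175
grip_force: 80.5
```

jog_arm:
  plan:
    - [0, 0, -0.09, 0, 0, 0, -1]
    - [0, 0, -0.08, 0, 0, 0, -1]
    - [0, 0, 0, 0, 0, 0, -1]

```text
t: 15.1
tool_pos: [0.505, -0.0109, 0.076]
tool_rot: [2.323, 2.112, 0.002]
contact_force: [1.0, -0.6, 5.8]
opening: 0.0179
grip_force: 78.6
```

jog_arm:
  plan:
    - [0, 0, 0, 0, 0, 0, 0]
    - [0, 0, 0, 0, 0, 0, 0]
    - [0, 0, 0, 0, 0, 0, 0]
    - [0, 0, 0, 0, 0, 0, 0]

```text
t: 15.5
tool_pos: [0.5035, -0.0107, 0.0744]
tool_rot: [-2.324, -2.112, 0.001]
contact_force: [-0.7, -1.1, -0.1]
opening: 0.043
grip_force: 0.0
```

jog_arm:
  plan:
    - [0, 0, -0.3, 0, 0, 0, 0]
    - [0, 0, -0.7, 0, 0, 0, 0]
    - [0, 0, -1, 0, 0, 0, 0]
    - [0, 0, -1, 0, 0, 0, 0]
    - [0, 0, -1, 0, 0, 0, 0]
    - [0, 0, -1, 0, 0, 0, 0]
    - [0, 0, -0.5, 0, 0, 0, 0]
    - [0, 0, 0, 0, 0, 0, 0]

```text
t: 16.3
tool_pos: [0.5054, -0.0109, 0.1879]
tool_rot: [2.322, 2.111, 0.005]
contact_force: [-0.7, 0.9, -0.5]
opening: 0.043
grip_force: 0.0
```

```bash
python3 - <<'E'
from h import *
o=ctrl.get_obs();print(o["t"],o["tool_pos"],R(o["tool_rot"]).round(4)[0],o["contact_force"])
im,d,K,T=snap("wrist");save("w6.png",im);Q=pts(d,K,T)
m=(np.hypot(Q[...,0]-.569,Q[...,1]+.018)<.03)&(Q[...,2]>.142)&(Q[...,2]<.155);q=Q[m]
print(len(q),len(q) and cv2.minAreaRect(q[:,:2].astype(np.float32)))
m=(np.hypot(Q[...,0]-.505,Q[...,1]+.0115)<.016)&(Q[...,2]>.085)&(Q[...,2]<.13);q=Q[m]
if len(q):
    z=np.percentile(q[:,2],60);t=q[abs(q[:,2]-z)<.003];print("head",z,cv2.minEnclosingCircle(t[:,:2].astype(np.float32)))
E
```

```text
16.3 [ 0.50541102 -0.01094784  0.18788843] [0.0951 0.9955 0.0047] [-0.74247817  0.92056251 -0.47596102]
2221 ((0.5693109631538391, -0.017496105283498764), (0.04564030095934868, 0.012667914852499962), 85.19197845458984)
head 0.10121401343394501 ((0.5057216882705688, -0.01165767665952444), 0.010102802887558937)
```

View pics/w6.png

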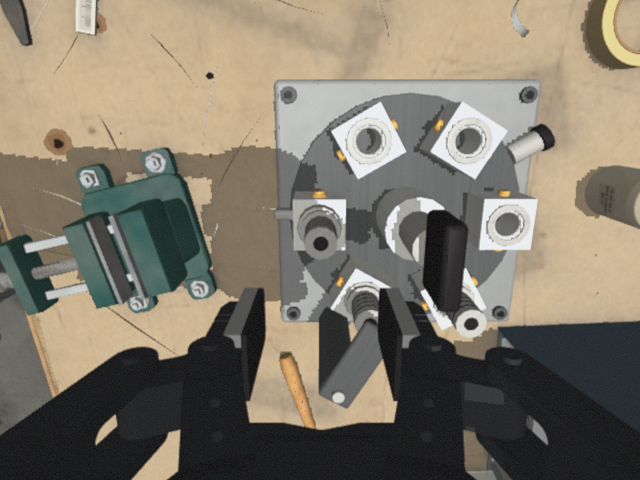

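Holder is bedded: its head at pixel (320,240), top at z=0.101. The handle runs (447,215)–(440,305), guard clear. Going to the handle.

jog_arm:
  plan:
    - [0, 0.8, 0, 0, 0, 0, 0]
    - [0, 0.8, 0, 0, 0, 0, 0]
    - [0, 0.8, 0, 0, 0, 0, 0]
    - [0, 0.81, 0, 0, 0, 0, 0]
    - [0, 0, 0, 0, 0, 0, 0]
    - [0, 0, 0.5, 0, 0, 0, 0]
    - [0, 0, 0.5, 0, 0, 0, 0]
    - [0, 0, 0, 0, 0, 0, 0]

```text
t: 17.15
tool_pos: [0.5657, -0.0165, 0.1618]
tool_rot: [-2.322, -2.11, 0.005]
contact_force: [-0.5, -0.2, -0.2]
opening: 0.043
grip_force: 0.0
```

jog_arm:
  plan:
    - [0, 0, 0.5, 0, 0, 0, 0]
    - [0, 0, 0.6, 0, 0, 0, 0]
    - [0, 0, 0.6, 0, 0, 0, 0]
    - [0, 0, 0.6, 0, 0, 0, 0]
    - [0, 0, 0.4, 0, 0, 0, 0]
    - [0, 0, 0, 0, 0, 0, 0]

```text
t: 17.75
tool_pos: [0.5668, -0.0167, 0.1089]
tool_rot: [-2.323, -2.111, 0.003]
contact_force: [0.4, -0.6, 0.7]
opening: 0.0428
grip_force: 0.0
```

jog_arm:
  plan:
    - [0, 0, 0, 0, 0, 0, -1]
    - [0, 0, 0, 0, 0, 0, -1]
    - [0, 0, 0, 0, 0, 0, -1]
    - [0, 0, 0, 0, 0, 0, -1]
    - [0, 0, 0, 0, 0, 0, -1]
    - [0, 0, 0, 0, 0, 0, -1]
  grip_force: 40

```text
t: 18.35
tool_pos: [0.5692, -0.0171, 0.1127]
tool_rot: [2.323, 2.111, 0.003]
contact_force: [1.3, 0.1, 6.3]
opening: 0.0113
grip_force: 41.5
```

```bash
python3 -c "
from h import *
o=ctrl.get_obs();print(o['t'],o['tool_pos'],R(o['tool_rot']).round(4)[0],o['contact_force'],o['wrist_torque'],o['q'])"
```

```text
18.35 [ 0.56915647 -0.01706335  0.11270856] [0.0952 0.9955 0.003 ] [1.26573945 0.06911486 6.29194025] [0.003245   0.01889772 0.01325913] [-1.60658003e-01  2.23803918e-02  1.84917811e+00  1.15329641e-05
  1.26701743e+00 -6.53162340e-02]
```

jog_arm:
  plan:
    - [0, 0, -0.1, 0, 0, 0, -1]
    - [0, 0, 0, 0, 0, -0.1, -1]
    - [0, 0, 0, 0, 0, -0.1, -1]
    - [0, 0, 0, 0, 0, -0.1, -1]
    - [0, 0, 0, 0, 0, -0.1, -1]
    - [0, 0, 0, 0, 0, -0.1, -1]
    - [0, 0, 0, 0, 0, -0.1, -1]
    - [0, 0, 0, 0, 0, 0, -1]
  grip_force: 60

```text
t: 19.15
tool_pos: [0.5687, -0.0171, 0.1128]
tool_rot: [1.766, 2.596, 0.001]
contact_force: [5.9, -0.7, -2.1]
opening: 0.0113
grip_force: 59.8
```

```bash
python3 -c "
from h import *
o=ctrl.get_obs();print(o['t'],o['tool_pos'],R(o['tool_rot']).round(4)[0],o['contact_force'],o['wrist_torque'],o['q'])"
```

```text
19.15 [ 0.56865968 -0.01710601  0.11277886] [-0.3674  0.9301  0.0021] [ 5.92198538 -0.73965085 -2.05259436] [-0.10887116 -0.72099837 -0.02292298] [-1.60831405e-01  2.16838933e-02  1.84975847e+00 -7.75614562e-05
  1.26796044e+00 -5.36988162e-01]
```

jog_arm:
  plan:
    - [0, 0, 0, 0, 0, -0.105, -1]
    - [0, 0, 0, 0, 0, -0.105, -1]
    - [0, 0, 0, 0, 0, -0.105, -1]
    - [0, 0, 0, 0, 0, -0.105, -1]
    - [0, 0, 0, 0, 0, -0.105, -1]
    - [0, 0, 0, 0, 0, -0.105, -1]
    - [0, 0, 0, 0, 0, -0.105, -1]
    - [0, 0, 0, 0, 0, 0, -1]

```text
t: 19.95
tool_pos: [0.5682, -0.0174, 0.1128]
tool_rot: [0.956, 2.991, -0.001]
contact_force: [4.3, -3.1, -2.4]
opening: 0.0114
grip_force: 59.9
```

```bash
python3 -c "
from h import *
o=ctrl.get_obs();print(o['t'],o['tool_pos'],R(o['tool_rot']).round(4)[0],o['contact_force'],o['wrist_torque'])
im,d,K,T=snap('scene');save('s7.png',cv2.resize(im[260:440,300:500],(667,600)))"
```

```text
19.95 [ 0.56821644 -0.01743649  0.11277032] [-0.8147  0.5799  0.0009] [ 4.3487513  -3.09384499 -2.4354243 ] [-0.34225822 -0.53821175 -0.06120358]
```

View pics/s7.png

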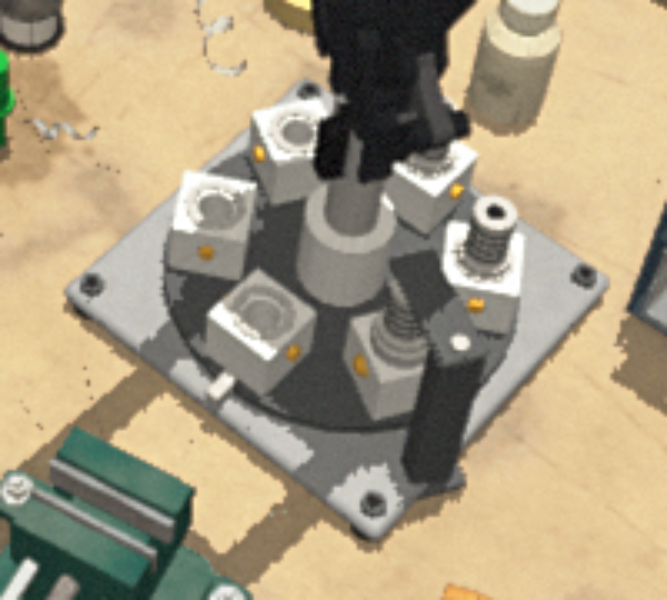

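The new holder stands under the guard (400,335), and an empty pocket stands at the pointer (262,310). Letting go.

jog_arm:
  plan:
    - [0, 0, 0, 0, 0, 0, -0.2]
    - [0, 0, 0, 0, 0, 0, 0]
    - [0, 0, 0, 0, 0, 0, 0]
    - [0, 0, 0, 0, 0, 0, 0]
    - [0, 0, -0.5, 0, 0, 0, 0]
    - [0, 0, -1, 0, 0, 0, 0]
    - [0, 0, -1, 0, 0, 0, 0]
    - [0, 0, -1, 0, 0, 0, 0]

```text
t: 20.8
tool_pos: [0.568, -0.0168, 0.1847]
tool_rot: [0.955, 2.992, 0.0]
contact_force: [1.3, 1.0, -0.4]
opening: 0.0428
grip_force: 0.0
```

jog_arm:
  plan:
    - [0, 0, -1, 0, 0, 0, 0]
    - [0, 0, -1, 0, 0, 0, 0]
    - [0, 0, 0, 0, 0, 0, 0]
    - [0, 0, 0, 0, 0, 0, 0]

```text
t: 21.2
tool_pos: [0.5681, -0.0169, 0.2236]
tool_rot: [0.954, 2.992, 0.0]
contact_force: [-0.4, 0.3, 0.0]
opening: 0.0425
grip_force: 0.0
```

```bash
python3 - <<'E'
from h import *
o=ctrl.get_obs();print(o["t"],o["tool_pos"],o["contact_force"])
im,d,K,T=snap("wrist");Q=pts(d,K,T)
S=snap("scene");Q0=pts(*S[1:])
for X in (Q,Q0):
    m=(np.hypot(X[...,0]-.569,X[...,1]+.018)<.03)&(X[...,2]>.142)&(X[...,2]<.152);q=X[m]
    print(len(q),len(q)>5 and cv2.minAreaRect(q[:,:2].astype(np.float32)))
m=(np.hypot(Q0[...,0]-.505,Q0[...,1]+.0115)<.03)&(Q0[...,2]>.054)&(Q0[...,2]<.061);q=Q0[m];print("block",cv2.minAreaRect(q[:,:2].astype(np.float32)))
E
```

```text
21.2 [ 0.56814802 -0.01687149  0.22357948] [-0.41446322  0.28002228  0.02489247]
1563 ((0.5688480138778687, -0.017526734620332718), (0.01181813795119524, 0.045172110199928284), 55.119773864746094)
200 ((0.5686913728713989, -0.019443420693278313), (0.013679096475243568, 0.04657451808452606), 55.995845794677734)
block ((0.5039114356040955, -0.012556551024317741), (0.03752099722623825, 0.038578931242227554), 83.79700469970703)
```

```bash
python3 -c "
from station import ctrl
print(ctrl.finish_job())"
```

```text
the job is handed in; nothing more can be done
None
```

The job is handed in, though the verdict was not shown: the slim holder was bedded by pressing at about 21.5 N for over a second (highest reading 22.3 N), the carousel was turned one click counter-clockwise (measured 60.3°) so the holder stands under the guard arm with an empty pocket at the pointer, and the handle was let go at 21 s.

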